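# Close the two-tier spice tin and take off its outer cover

## Robot

A 7-joint arm with a two-finger parallel gripper is mounted at the origin on the work surface. World frame = base frame: x ahead of the robot, y to its left, z up, the work surface at z = 0. Lengths are in m, angles in rad, forces in N, time in s.
With the tool pointing down it reaches from about 0.425 to 0.875 m from the base axis. Payload 4.7 kg.
Tool frame: the origin (TCP) lies at the very end of the fingers, on their centre line; the grasp point (between the pads) lies 19 mm behind it; z points along the fingers, y is the line along which they close (so a half turn about z gives the same grasp; the last joint's range is limited). The gripper opens to 87 mm and grips with 3 to 60 N. Pads are 19 mm wide; open, the fingers measure 117 mm over their backs; the gripper's body (75 mm by 190 mm) begins 51 mm behind the grasp point.
Start: joints at [-1.09, 0.321, -0.07, 1.45, 0.023, 1.371, -0.057], TCP at [0.293, 0.58, 0.223] pointing down, gripper open.
Joint ranges: [-2.86, 2.86], [-0.3, 2.09], [-1.38, 1.24], [0.06, 2.45], [-1.56, 4.7], [0.09, 2.05], [-2.69, 2.69]. Speed limits (rad/s): [2.57, 2.57, 3.14, 3.14, 3.14, 3.14, 3.14].

## Interface

Orientations are given as a rotation vector (axis times angle).
In Python, from bench import get_state, get_image, get_calibration, close_job gives the robot as it stands.
- The arm moves only by the shell command python3 -m crank 'ROWS' [FORCE]. ROWS is JSON, a list of rows, each a list of 5 numbers: the opening, from 0 (shut) to 1 (fully open), then the shift along the world's x, y, z in units of 0.2 m (1.0 is 0.2 m), then the turn about the world's z in units of 2 pi rad (1.0 is 2 pi rad). A call has 1 to 5 rows; each row is the pose to reach, as a shift and turn from the pose commanded when the call began, turning the shorter way round; what a row does not reach only later rows make up. A row lasts 1/8 s, in which the tool goes at most 62.5 mm and 10.7 degrees, less where a joint would pass 70% of its speed; a pose out of reach is approached as far as the arm can. A call with a number of a shift or a turn outside -1 to 1 is refused whole. A call with a gripper value outside its range is refused whole. The fingers move at their own pace and stop on an object; FORCE is the grip in N (left out, the last holds). Time passes only in rows, so rows that repeat a pose let the fingers close. It gives the time, the measured TCP pose, the force, the opening and the grip force at its end, in the units of the state.
- get_state(): the state, without advancing time (a new reading comes with each control period).
- get_image(name): name is "side" or "top"; returns the picture (480x640x3 uint8, red, green, blue); there is no depth.
- get_calibration(name): a dict with "fovy" (degrees; the focal length in pixels is half the picture's height over the tangent of half this angle, whatever the lens; pixels are square), "cx", "cy" (the principal point, pixels), "R" (3x3) and "t" (3): a world point X has camera coordinates R X + t. Camera axes: x right, y down, z forward; pixel columns grow to the right and rows downward; lengths in m; the calibration is good to about 2 mm. A picture is of the moment at which its call begins. get_calibration takes no time and is no camera call.
- close_job(): hands the job in; it is judged then, once.
The state is a dict: "time": time; "joint_positions": joint angles; "qd": joint speeds; "joint_torque": joint torques, N m; "position": TCP position; "tool_rot": TCP orientation; "ft_force": force on the tool from outside, world axes, zero at the start; "torque": the same for the moment, N m; "grip_width": opening from 0.0 (shut) to 1.0 (fully open); "grip_force": force on a finger pad.
Only numpy, scipy, OpenCV 4.12 (cv2) and the standard library are available. Lean on these libraries where they do the work, as an engineer would, in place of code of your own. Each camera call takes 0.05 s, during which the arm holds its last target. There are 200 camera calls.

## Task

Stack the shallow steel tray squarely on the deeper tin, then pick up the double lid and lower both its lids together onto the tray, so that the wooden inner lid sits fully home in it, and let go. Then lift the steel outer cover alone, up over the knob and well clear of it, leaving the inner lid seated and the tin where it stands, and finish while still holding the cover up, steady and level, touching nothing else. The two lids stay together until they are on the tin, nothing is dropped, and the other things on the counter are left alone.

Things in the scene. Friction and masses are not known exactly. Their poses are not given: they have to be found in the camera images.
- tin: the deeper open-topped steel tin, rectangular, 100 (x) x 58 (y) x 44 mm high, 0.5 kg, walls 4 mm, loose on the counter but to stay where it stands; origin at the centre of its underside, z up
- tin_rim (a point): centre of the tin's open top, level with its rim, 44 mm above its underside; x along the long side, z up. The tray's flat bottom rests on this rim, centred, long sides parallel (either way round)
- tray_mid (a point): centre, half-way up, of the shallow open-topped steel tray, 100 (x) x 58 (y) x 26 mm high, walls and floor 4 mm, flat-bottomed with no locating step, about 0.14 kg; x along its long side, z up. It starts on the counter; grasp it across its 58 mm width. Stacked, this point is 13 mm above tin_rim
- tray: the same tray; origin at the centre of its underside
- inner_lid: wooden inner lid, 0.1 kg: a foot 84 (x) x 42 (y) x 6 mm, on it a board 100 x 58 x 8 mm, on its middle an upright knob 26 (x) x 16 (y) x 50 mm that sticks up through the cover. Origin under the foot; knob top 64 mm above. The foot enters the tray's 92 x 50 mm mouth with 4 mm play, the board rests on the tray's rim. It starts standing on its foot on the counter with the cover on it
- inner_seat (a point): on the inner lid's axis at the underside of its board, 6 mm above the lid's origin: seated, it is level with the tray's rim, 13 mm above tray_mid; axes as the inner lid's, x along its long side
- knob (a point): centre of the part of the wooden knob that shows above the cover's collar (27 mm of it shows), 13.5 mm below the knob's top, 44.5 mm above inner_seat; x along the knob's 26 mm width, pinch across its 16 mm thickness (y). Lifting the knob carries the cover too, which rests freely on the inner lid
- cover: steel outer cover, 0.1 kg, a loose cap 112 (x) x 70 (y) mm over the inner lid's board (3 mm play): 3 mm top plate, 6 mm skirt below it, and round a middle opening (35 x 25 mm, 4.5 mm play to the knob) an upright collar 20 mm high, 43 (x) x 33 (y) mm outside. Origin at the middle of the top plate's underside, which lies on the board, 14 mm above the inner lid's origin
- collar (a point): centre of the cover's collar, half-way up: 10 mm below the collar's top edge and 10 mm above the cover's top plate; nested, it is 21 mm above inner_seat. Pinch the collar across its 33 mm width (y); the knob then stands between the fingers, its top 37 mm above this point
- jar_a: bystander: amber glass jar, 48 mm across, 90 mm high; origin at its underside
- jar_b: bystander: clear glass jar, 52 mm across, 80 mm high; origin at its underside
- mug: bystander: white mug, 76 mm across, 85 mm high; origin at its underside
- bowl: bystander: terracotta bowl, 140 mm across, 60 mm high; origin at its underside
- spoon: bystander: wooden-handled spoon 150 mm long lying along its x; origin at its underside
- balm: bystander: low white pot, 48 mm across, 34 mm high; origin at its underside
- spatula: bystander: wooden-handled spatula 200 mm long lying along its x; origin at its underside

How it is judged:
On the way, in this order (a step that is already met when the one before it is completed fails the run):
1. the tray stands squarely on the tin and is let go (z of tray_mid in the frame of tin_rim between 0.01 and 0.016 m and horizontal distance between tray_mid and tin_rim below 0.007 m and angle between the x axis of tray_mid and the x axis of tin_rim, either way round below 0.1 rad and angle between each of tray_mid, tin's own z axis and vertical below 0.06 rad and contact force between the fingers and tray below 0.1 N), for 0.2 s.
2. both lids, still nested, sit home on the tray and are let go (all of step 1 and z of inner_seat in the frame of tray_mid between 0.01 and 0.016 m and horizontal distance between inner_seat and tray_mid below 0.008 m and angle between inner_seat's own z axis and vertical below 0.06 rad and z of collar in the frame of inner_seat between 0.018 and 0.0245 m and contact force between the fingers and inner_lid below 0.1 N and contact force between the fingers and cover below 0.1 N), for 0.2 s.
At the end, for the whole second after the job is handed in: tray on tin within 7 mm and 0.1 rad, upright; inner lid fully down in it (3 mm in height, 8 mm sideways), untouched; tin within 30 mm of its start; cover held by the fingers, still, within 0.2 rad of level, raised 59 mm or more off the inner lid, touching no lid, tray or tin (all of step 1 and z of inner_seat in the frame of tray_mid between 0.01 and 0.016 m and horizontal distance between inner_seat and tray_mid below 0.008 m and angle between inner_seat's own z axis and vertical below 0.06 rad and z of collar in the frame of inner_seat above 0.08 m and angle between collar's own z axis and vertical below 0.2 rad and linear speed of each of cover, inner_lid below 0.02 m/s and contact force between the fingers and cover above 0.5 N and contact force between cover and inner_lid below 0.05 N and contact force between cover and tray below 0.05 N and contact force between cover and tin below 0.05 N and contact force between each of the fingers, the arm and inner_lid below 0.1 N and contact force between the fingers and tin below 0.1 N and distance of tin from where it was at the start of the episode below 0.03 m); the arm keeps its last pose, push and grip.
It fails at once if the two lids part anywhere but on the tray (distance between collar and inner_seat above 0.028 m and not (z of inner_seat in the frame of tray_mid between 0.01 and 0.016 m and horizontal distance between inner_seat and tray_mid below 0.008 m and angle between inner_seat's own z axis and vertical below 0.06 rad)).
It fails at once if the tray or a lid is dropped (over about 10 mm) (contact force between the fingers and tray below 0.05 N and contact force between the fingers and inner_lid below 0.05 N and contact force between the fingers and cover below 0.05 N and linear speed of any of tray, inner_lid, cover above 0.45 m/s).
It fails at once if a bystander is shifted by more than 25 mm or knocked over (distance of any of jar_a, jar_b, mug, bowl, spoon, balm, spatula from where it was at the start of the episode above 0.025 m or angle between any of jar_a, jar_b, mug, bowl, spoon, balm, spatula's own z axis and vertical above 0.5 rad).
It also fails if it takes over 61 s, if anything falls off the work surface, if the arm or the gripper's body presses on something with over 40 N, if the wrist force passes 120 N, or if a joint passes its speed limit or range.

## Working session

There is one attempt and no reset: what is moved stays moved. The work goes in short steps, Python scripts to look and compute and a shell command to move; the robot and the scene stay as the last step left them, time stands still between calls to the robot, and variables do not carry over. Pictures are saved under pics/ and viewed, at most 10 in all, crops included, and the job is handed in when it is done.

```bash
mkdir -p pics; ls
python3 - <<'E'
from bench import *
import cv2
for n in("top","side"):
    c=get_calibration(n); print(n,c)
    cv2.imwrite(f"pics/{n}0.png",get_image(n)[:,:,::-1])
print(get_state())
E
```

```text
pics
top {'fovy': 47.47803003026052, 'cx': 325.8658577516421, 'cy': 246.6721879199937, 'R': array([[-0.09902247, -0.99507344, -0.00483735],
       [-0.97426051,  0.09793835, -0.20303828],
       [ 0.20251176, -0.01539251, -0.97915885]]), 't': array([0.03000173, 0.56814314, 1.21881013])}
side {'fovy': 57.34313161264774, 'cx': 316.08354521963497, 'cy': 239.43284080589348, 'R': array([[ 0.96518058, -0.26065147,  0.02207397],
       [-0.14271601, -0.59542764, -0.79063144],
       [ 0.2192227 ,  0.7599518 , -0.61189433]]), 't': array([-0.56996077,  0.11268231,  0.78180292])}
{'time': 0.1, 'joint_positions': array([-1.08990705,  0.32173517, -0.07004531,  1.45157148,  0.02258265,
        1.37076879, -0.05689708]), 'qd': array([ 0.00108619, -0.00145114, -0.00167384, -0.00260932,  0.00061351,
        0.0001029 , -0.0004402 ]), 'joint_torque': array([-5.78626009e-05, -4.92572987e+01, -4.05622115e-01, -3.13396168e+01,
       -6.41661091e-02,  3.95454594e-02,  1.09722093e-04]), 'position': array([0.29235148, 0.57999134, 0.22157018]), 'tool_rot': array([-7.26535827e-01, -3.05611190e+00,  2.62149801e-03]), 'ft_force': array([-0.25452899,  0.20634377,  0.04974693]), 'torque': array([ 0.01649939, -0.00354563, -0.06180421]), 'grip_force': 0.0, 'grip_width': 1.0002816633556517}
```

View pics/top0.png

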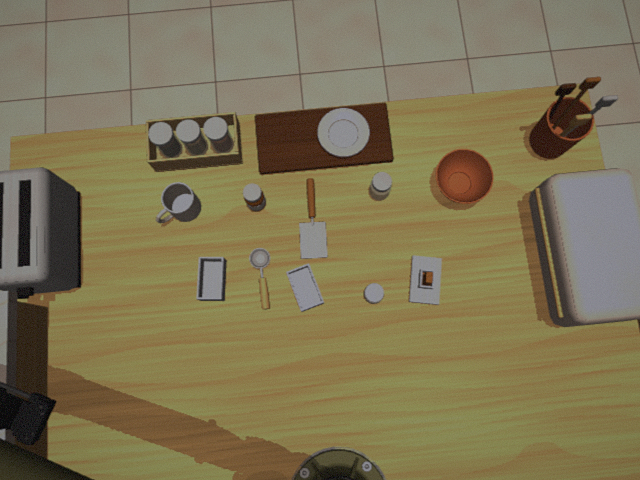

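View pics/side0.png

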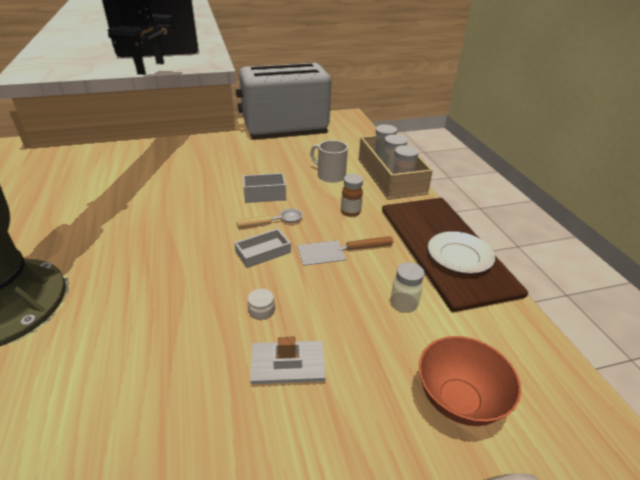

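The top view shows the tin near (211,279), the tray near (305,288) and the lids near (426,280), with the knob at about (428,278). In the side view they are at (265,188), (263,247) and (288,360).

```bash
cat > h.py <<'E'
import numpy as np, cv2
from bench import *
def cast(n,uv,z):
    c=get_calibration(n); f=240/np.tan(np.radians(c["fovy"]/2)); uv=np.atleast_2d(uv)
    d=np.c_[(uv[:,0]-c["cx"])/f,(uv[:,1]-c["cy"])/f,np.ones(len(uv))]@c["R"]; C=-c["R"].T@c["t"]
    return (C+d*((z-C[2])/d[:,2])[:,None])[:,:2]
def proj(n,X):
    c=get_calibration(n); f=240/np.tan(np.radians(c["fovy"]/2)); p=np.atleast_2d(X)@c["R"].T+c["t"]
    return p[:,:2]/p[:,2:]*f+[c["cx"],c["cy"]]
def rect(n,img,box,z,smax=70):
    x0,y0,x1,y1=box; s=4
    big=cv2.resize(img[y0:y1,x0:x1],None,fx=s,fy=s,interpolation=cv2.INTER_CUBIC)
    hsv=cv2.cvtColor(big,cv2.COLOR_RGB2HSV)
    m=(hsv[:,:,1]<smax).astype(np.uint8)
    cs,_=cv2.findContours(m,cv2.RETR_EXTERNAL,cv2.CHAIN_APPROX_NONE)
    c=max(cs,key=cv2.contourArea)[:,0]
    uv=(c+.5)/s-.5+[x0,y0]
    P=cast(n,uv,z); r=cv2.minAreaRect((P*1000).astype(np.float32))
    return r,big,c
E
python3 - <<'E'
from h import *
t=cv2.imread("pics/top0.png")[:,:,::-1].copy(); s=cv2.imread("pics/side0.png")[:,:,::-1].copy()
rows=[]
for n,im,B in(("top",t,[(185,245,240,310),(280,255,335,320),(400,245,455,310)]),("side",s,[(235,165,300,210),(228,225,298,270),(240,330,335,390)])):
    o=[]
    for b,z in zip(B,(.044,.026,.017)):
        r,big,c=rect(n,im,b,z); print(n,r); cv2.drawContours(big,[c[:,None]],-1,(255,0,0),1); o.append(cv2.resize(big,(266,300)))
    rows.append(np.hstack(o))
cv2.imwrite("pics/c1.png",np.vstack(rows)[:,:,::-1])
E
```

```text
top ((523.597412109375, 248.49063110351562), (66.8183364868164, 104.53632354736328), 84.0843505859375)
top ((483.60406494140625, 32.27406692504883), (103.52969360351562, 60.664756774902344), 15.791179656982422)
top ((474.0242614746094, -255.44842529296875), (72.44583892822266, 114.29293823242188), 78.56106567382812)
side ((521.709716796875, 215.37718200683594), (125.11024475097656, 100.17097473144531), 83.93548583984375)
side ((483.6049499511719, 16.015430450439453), (109.32984924316406, 85.0375747680664), 15.507203102111816)
side ((473.7051696777344, -261.1282653808594), (76.00440216064453, 112.8093490600586), 78.56486511230469)
```

View pics/c1.png

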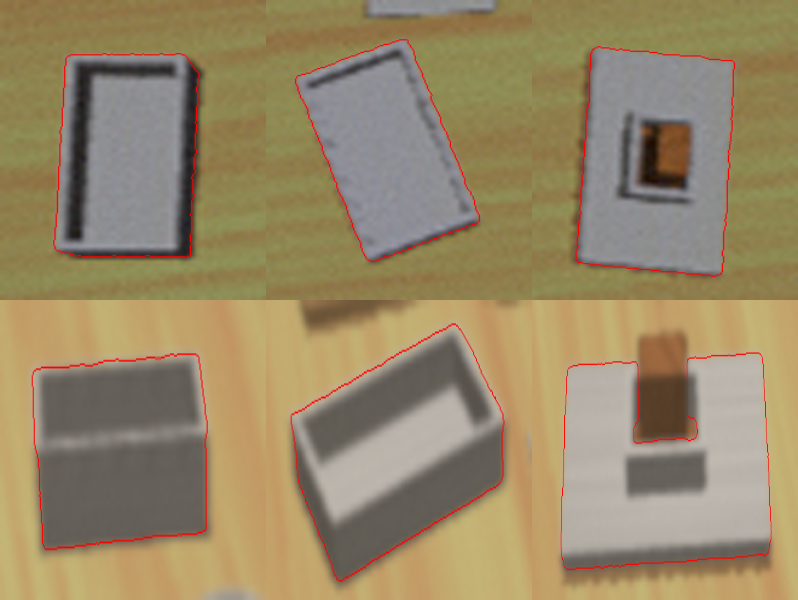

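The crops show clean outlines for all three objects. The near side walls are included, so I'll subtract that lean bias analytically.

```bash
cat >> h.py <<'E'
def boxfix(n,r,dims,z0,z1):
    """correct a rim-plane minAreaRect of a box silhouette for the visible walls; returns x,y (mm), long-axis yaw (deg)"""
    (cx,cy),(w,h),a=r; yaw=a if w>h else a+90; yaw=(yaw+90)%180-90
    R=np.array([[np.cos(np.radians(yaw)),-np.sin(np.radians(yaw))],[np.sin(np.radians(yaw)),np.cos(np.radians(yaw))]])
    c=np.array([cx,cy])
    for _ in range(4):
        q=np.array([[i,j] for i in(-.5,.5) for j in(-.5,.5)])*dims@R.T+c
        P=np.vstack([np.c_[q,[z]*4] for z in(z0,z1)])/1000
        k=cast(n,proj(n,P),z1/1000)*1000@R
        mid=(k.max(0)+k.min(0))/2; c=c+(np.array([cx,cy])-R@mid)
    return c.round(1),round(yaw,1),(k.max(0)-k.min(0)).round(1),np.round(sorted((w,h))[::-1],1)
E
python3 - <<'E'
from h import *
t=cv2.imread("pics/top0.png")[:,:,::-1].copy(); s=cv2.imread("pics/side0.png")[:,:,::-1].copy()
for n,im,B in(("top",t,[(185,245,240,310),(280,255,335,320),(400,245,455,310)]),("side",s,[(235,165,300,210),(228,225,298,270),(240,330,335,390)])):
    for b,z,z0,d in zip(B,(44,26,17),(0,0,8),((100,58),(100,58),(112,70))):
        r,_,_=rect(n,im,b,z/1000); print(n,boxfix(n,r,d,z0,z))
# knob top (colour orange) 
for n,im,b in(("top",t,(410,262,442,292)),("side",s,(270,330,305,362))):
    c=im[b[1]:b[3],b[0]:b[2]]; h=cv2.cvtColor(c,cv2.COLOR_RGB2HSV); m=((h[:,:,1]>130)&(h[:,:,0]<14)).astype(np.uint8)
    cs,_=cv2.findContours(m,0,1); k=max(cs,key=cv2.contourArea)[:,0]+[b[0],b[1]]; print(n,k.min(0),k.max(0))
    print(cast(n,(k.min(0)+k.max(0))/2,.05))
from scipy.spatial.transform import Rotation as R
print(R.from_rotvec(get_state()["tool_rot"]).as_matrix().round(3))
E
```

```text
top (array([526.4, 252.5]), -5.9, array([104.7,  66.5]), array([104.5,  66.8]))
top (array([484.8,  32.6]), 15.8, array([102.6,  58. ]), array([103.5,  60.7]))
top (array([ 474.4, -256.2]), -11.4, array([113.1,  71.2]), array([114.3,  72.4]))
side (array([525.4, 248.7]), 83.9, array([167. ,  58.2]), array([125.1, 100.2]))
side (array([484.7,  30.9]), 15.5, array([110.1,  86.1]), array([109.3,  85. ]))
side (array([ 474.3, -258.1]), -11.4, array([112. ,  76.1]), array([112.8,  76. ]))
top [423 275] [431 284]
[[ 0.46896034 -0.25304382]]
side [279 338] [293 348]
[[ 0.4739111  -0.25332817]]
[[-0.893  0.45  -0.001]
 [ 0.45   0.893 -0.002]
 [-0.    -0.002 -1.   ]]
```

```bash
python3 -m crank '[[1,0.1,-0.3,0,0.029],[1,0.2,-0.6,0,0.058],[1,0.3,-0.9,0,0.088],[1,0.325,-1,0,0.118],[1,0.325,-1,0,0.118]]' 15
python3 -m crank '[[1,0.1,-0.3,0,0],[1,0.2,-0.6,0,0],[1,0.3,-0.9,0,0],[1,0.325,-1,0,0],[1,0.325,-1,0,0]]'
python3 -m crank '[[1,0.1,-0.25,0,0],[1,0.2,-0.5,-0.2,0],[1,0.31,-0.74,-0.4,0],[1,0.31,-0.74,-0.6,0],[1,0.31,-0.74,-0.6,0]]'
python3 - <<'E'
from h import *
from scipy.spatial.transform import Rotation as R
s=get_state();y=R.from_rotvec(s["tool_rot"]).as_matrix()[:,1];print(s["joint_positions"].round(2),np.degrees(np.arctan2(y[1],y[0])))
for n in("top","side"):cv2.imwrite(f"pics/{n}1.png",get_image(n)[:,:,::-1])
a=cv2.resize(cv2.imread("pics/top1.png")[200:360,205:405],None,fx=2,fy=2);b=cv2.resize(cv2.imread("pics/side1.png")[130:290,180:380],None,fx=2,fy=2)
cv2.imwrite("pics/c2.png",np.hstack([a,b]))
E
```

```text
time: 0.72
position: [0.3587, 0.3782, 0.2225]
tool_rot: [-0.423, 3.113, -0.001]
ft_force: [-0.2, -0.1, 0.7]
grip_width: 0.999
grip_force: 0.0
time: 1.35
position: [0.4229, 0.1802, 0.2226]
tool_rot: [-0.424, 3.113, 0.001]
ft_force: [-0.3, 0.6, -0.2]
grip_width: 0.996
grip_force: 0.0
time: 1.98
position: [0.4819, 0.034, 0.0994]
tool_rot: [0.43, -3.104, 0.0]
ft_force: [-0.5, 0.4, 1.2]
grip_width: 0.996
grip_force: 0.0
[-0.47  0.07  0.36  2.01 -0.03  1.07  1.75] 105.77373308704213
```

View pics/c2.png

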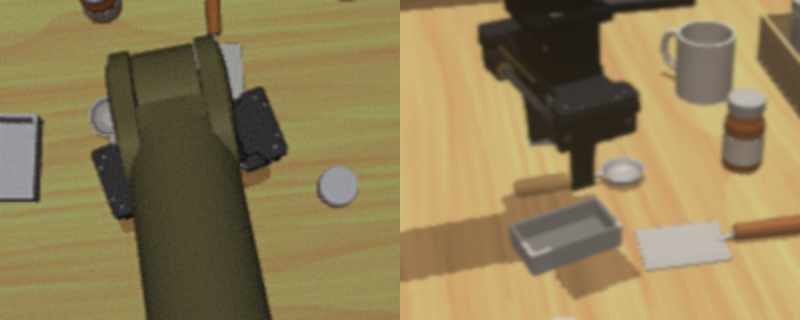

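The gripper is aligned above the tray, with its fingers either side of it. I'll descend and close.

```bash
python3 -m crank '[[1,0,0,-0.2,0],[1,0,0,-0.35,0],[1,0,0,-0.42,0],[1,0,0,-0.47,0],[1,0,0,-0.47,0]]'
python3 -m crank '[[0.7,0,0,0,0],[0.5,0,0,0,0],[0.5,0,0,0,0],[0.5,0,0,0,0],[0.5,0,0,0,0]]' 15
python3 -m crank '[[0.5,0,0,0,0],[0.5,0,0,0,0]]' 15
```

```text
time: 2.7
position: [0.485, 0.033, 0.0091]
tool_rot: [-0.431, 3.111, 0.001]
ft_force: [0.2, -0.2, 0.5]
grip_width: 1.002
grip_force: 0.0
time: 3.32
position: [0.4848, 0.0324, 0.0088]
tool_rot: [-0.43, 3.112, 0.0]
ft_force: [0.1, -0.4, 1.6]
grip_width: 0.661
grip_force: 15.0
time: 3.58
position: [0.4848, 0.0324, 0.0088]
tool_rot: [-0.43, 3.112, 0.0]
ft_force: [-1.0, -0.7, 3.3]
grip_width: 0.664
grip_force: 15.0
```

```bash
python3 -m crank '[[0.78,0,0,0,0],[0.78,0,0,0,0],[0.78,0,0,-0.03,0],[0.78,0,0,-0.03,0],[0.5,0,0,-0.03,0]]' 15
python3 -m crank '[[0.5,0,0,0,0],[0.5,0,0,0,0],[0.5,0,0,0,0],[0.5,0,0,0.03,0],[0.5,0,0,0.1,0]]' 20
python3 -m crank '[[0.5,0,0,0.15,0],[0.5,0,0,0.3,0],[0.5,0,0,0.4,0],[0.5,0,0,0.4,0],[0.5,0,0,0.4,0]]'
python3 - <<'E'
from h import *
cv2.imwrite("pics/side2.png",cv2.resize(get_image("side")[130:290,180:380,::-1],None,fx=2,fy=2))
E
```

```text
time: 4.2
position: [0.4844, 0.0324, 0.0024]
tool_rot: [0.43, -3.112, 0.0]
ft_force: [0.7, -0.1, 0.4]
grip_width: 0.729
grip_force: 0.0
time: 4.82
position: [0.484, 0.0323, 0.0228]
tool_rot: [0.43, -3.111, 0.0]
ft_force: [-0.4, 0.7, -0.9]
grip_width: 0.666
grip_force: 20.0
time: 5.45
position: [0.4841, 0.0324, 0.1022]
tool_rot: [0.43, -3.111, -0.0]
ft_force: [-0.7, 0.4, -1.4]
grip_width: 0.664
grip_force: 20.0
```

View pics/side2.png

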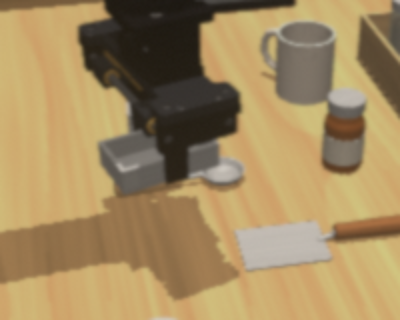

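The tray is held level. Next I'll carry it to the tin.

```bash
python3 -m crank '[[0.5,0.03,0.15,0,-0.012],[0.5,0.07,0.35,0,-0.025],[0.5,0.12,0.57,0,-0.04],[0.5,0.17,0.8,0,-0.053],[0.5,0.2,0.95,0,-0.0603]]'
python3 -m crank '[[0.5,0.01,0.1,0,0],[0.5,0.01,0.143,0,0],[0.5,0.01,0.143,0,0],[0.5,0.01,0.143,0,0]]'
python3 - <<'E'
from h import *
from scipy.spatial.transform import Rotation as R
s=get_state();y=R.from_rotvec(s["tool_rot"]).as_matrix()[:,1];print(np.degrees(np.arctan2(y[1],y[0])),s["position"])
a=get_image("side");b=get_image("top");cv2.imwrite("pics/side3.png",a[:,:,::-1]);cv2.imwrite("pics/top3.png",b[:,:,::-1])
cv2.imwrite("pics/c3.png",np.hstack([cv2.resize(i[y:y+100,x:x+100,::-1],None,fx=4,fy=4,interpolation=2) for i,x,y in((a,215,120),(b,165,230))]))
E
```

```text
time: 6.12
position: [0.5237, 0.2248, 0.1011]
tool_rot: [-0.163, -3.135, 0.001]
ft_force: [0.7, 0.1, -1.2]
grip_width: 0.661
grip_force: 20.0
time: 6.62
position: [0.5267, 0.2494, 0.1026]
tool_rot: [-0.166, -3.137, 0.001]
ft_force: [1.0, -0.1, -0.5]
grip_width: 0.664
grip_force: 20.0
83.92802233465093 [0.52672304 0.24935986 0.10257533]
```

View pics/c3.png

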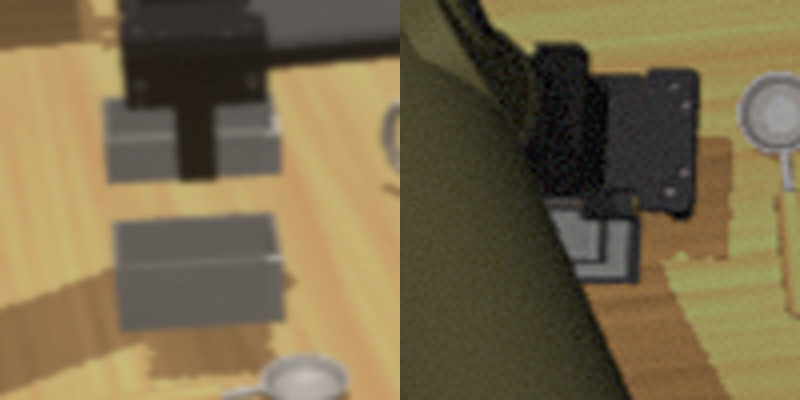

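Run:
```python
from h import *
a=cast("side",[[242.2,165.5],[285.3,163.2]],.1002);b=cast("side",[[245,187.3],[286.2,185]],.044)
print(a,b,a.mean(0)-b.mean(0))
```

```text
[[0.4751593  0.22371471]
 [0.57250643 0.21298252]] [[0.4768783  0.22155954]
 [0.57289324 0.21017409]] [-0.0010529  0.0024818]
```

```bash
python3 -m crank '[[0.5,0,0,-0.1,0],[0.5,0,0,-0.2,0],[0.5,0,0,-0.25,0],[0.5,0,0,-0.265,0],[0.5,0,0,-0.27,0]]'
python3 -m crank '[[0.5,0,0,-0.005,0],[0.5,0,0,-0.01,0],[0.5,0,0,-0.01,0]]'
```

```text
time: 7.35
position: [0.527, 0.2511, 0.0491]
tool_rot: [0.164, 3.137, 0.001]
ft_force: [0.8, -1.1, -1.5]
grip_width: 0.662
grip_force: 20.0
time: 7.72
position: [0.5266, 0.2511, 0.0467]
tool_rot: [0.164, 3.137, 0.0]
ft_force: [0.2, -0.5, -0.9]
grip_width: 0.665
grip_force: 20.0
```

```bash
python3 -m crank '[[0.5,0,0,-0.005,0],[0.5,0,0,-0.005,0],[0.5,0,0,-0.01,0],[0.5,0,0,-0.01,0]]' 8
```

```text
time: 8.22
position: [0.5268, 0.2512, 0.0463]
tool_rot: [0.164, 3.137, 0.001]
ft_force: [-4.2, -1.3, 8.6]
grip_width: 0.667
grip_force: 8.0
```

```bash
python3 -m crank '[[0.72,0,0,0,0],[0.8,0,0,0.005,0],[0.9,0,0,0.005,0],[0.95,0,0,0.005,0],[0.95,0,0,0.02,0]]'
python3 -m crank '[[0.95,0,0,0.1,0],[0.95,0,0,0.3,0],[0.95,0,0,0.55,0],[0.95,0,0,0.8,0],[0.95,0,0,0.8,0]]'
python3 -m crank '[[0.95,-0.05,-0.25,0,0],[0.95,-0.1,-0.5,0,0],[0.95,-0.15,-0.8,0,0],[0.95,-0.2,-1,0,0],[0.95,-0.2,-1,0,0]]'
python3 -m crank '[[0.95,-0.03,-0.25,0,0],[0.95,-0.03,-0.5,0,-0.008],[0.95,-0.03,-0.8,0,-0.0153],[0.95,-0.03,-1,0,-0.0153],[0.95,-0.03,-1,0,-0.0153]]'
python3 - <<'E'
from h import *
a=get_image("top");s=get_image("side")
for n,im,b,z0,z in(("top",a,(180,240,245,315),0,70),("side",s,(228,145,308,212),0,70)):
    r,big,c=rect(n,im,b,z/1000); print(n,boxfix(n,r,(100,58),z0,z)); cv2.drawContours(big,[c[:,None]],-1,(255,0,0),1)
    cv2.imwrite(f"pics/t4{n}.png",cv2.resize(big,(400,400))[:,:,::-1])
cv2.imwrite("pics/c4.png",np.hstack([cv2.imread("pics/t4top.png"),cv2.imread("pics/t4side.png")]))
E
```

```text
time: 8.85
position: [0.5263, 0.2509, 0.0483]
tool_rot: [-0.164, -3.137, 0.001]
ft_force: [-0.1, 0.2, 0.2]
grip_width: 0.941
grip_force: 0.0
time: 9.48
position: [0.5292, 0.2522, 0.2139]
tool_rot: [0.164, 3.129, 0.008]
ft_force: [-0.3, 0.4, 0.8]
grip_width: 0.95
grip_force: 0.0
time: 10.1
position: [0.4856, 0.0472, 0.208]
tool_rot: [-0.174, -3.136, 0.0]
ft_force: [0.6, 0.5, -0.8]
grip_width: 0.947
grip_force: 0.0
time: 10.72
position: [0.4801, -0.1516, 0.2081]
tool_rot: [-0.322, -3.124, 0.002]
ft_force: [0.3, 1.0, -0.5]
grip_width: 0.95
grip_force: 0.0
top (array([526.7, 253. ]), -6.0, array([107.4,  71.5]), array([107.6,  72.9]))
side (array([552.8, 306.5]), 78.3, array([213.9,  60. ]), array([182.4, 139.6]))
```

View pics/c4.png

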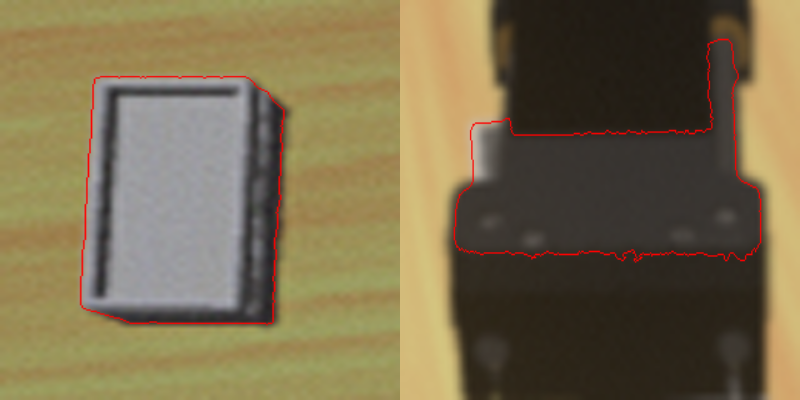

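The top view shows the tray square on the tin, with its centre at about (526.7, 253) mm and yaw −6°; the arm blocks the side view. Next I'll check the knob position against the cover in the saved images.

Run:
```python
from h import *
# orange mask, subpixel upscaled, extents; visible knob z 37..64 mm
a=np.radians(-11.4);R=np.array([[np.cos(a),-np.sin(a)],[np.sin(a),np.cos(a)]])
q=np.array([[i,j] for i in(-13,13) for j in(-8,8)])@R.T+[474.4,-257]
for n,b in(("top",(412,262,442,292)),("side",(268,328,306,362))):
    im=cv2.imread(f"pics/{n}0.png")[b[1]:b[3],b[0]:b[2],::-1].copy(); im=cv2.resize(im,None,fx=4,fy=4,interpolation=2); h=cv2.cvtColor(im,cv2.COLOR_RGB2HSV)
    m=((h[:,:,1]>110)&((h[:,:,0]<17)|(h[:,:,0]>170))).astype(np.uint8)
    cs,_=cv2.findContours(m,0,1);k=max(cs,key=cv2.contourArea)[:,0]/4+[b[0],b[1]]
    print(n,k.min(0),k.max(0))
    for z in(37,64): p=proj(n,np.c_[q,[z]*4]/1000);print(z,p.min(0).round(1),p.max(0).round(1))
```

```text
top [422.75 272.  ] [432.25 285.25]
37 [423.6 272.1] [431.1 283.6]
64 [425.6 270.2] [433.3 282. ]
side [277. 336.] [298.   357.75]
37 [278.4 345.8] [295.7 355. ]
64 [277.8 334.2] [295.6 343.4]
```

```bash
python3 -m crank '[[0.5,-0.02,-0.2,0,0],[0.5,-0.038,-0.45,-0.15,0.001],[0.5,-0.038,-0.522,-0.35,0.001],[0.5,-0.038,-0.522,-0.54,0.001],[0.5,-0.038,-0.522,-0.54,0.001]]' 25
python3 -m crank '[[0.5,0,0,-0.1,0],[0.5,0,0,-0.2,0],[0.5,0,0,-0.28,0],[0.5,0,0,-0.3,0],[0.5,0,0,-0.3,0]]'
python3 - <<'E'
from h import *
a=get_image("side");b=get_image("top");s=get_state();print(s["position"])
cv2.imwrite("pics/c5.png",np.hstack([cv2.resize(i[y:y+100,x:x+100,::-1],None,fx=4,fy=4,interpolation=2) for i,x,y in((a,240,300),(b,376,230))]))
E
```

```text
time: 11.45
position: [0.4714, -0.2502, 0.0976]
tool_rot: [-0.3, -3.12, -0.003]
ft_force: [-0.3, 0.7, 1.5]
grip_width: 0.523
grip_force: 0.0
time: 12.08
position: [0.4734, -0.2532, 0.041]
tool_rot: [0.304, 3.126, 0.0]
ft_force: [0.1, -0.6, 0.6]
grip_width: 0.498
grip_force: 0.0
[ 0.47363605 -0.25351642  0.04140212]
```

View pics/c5.png

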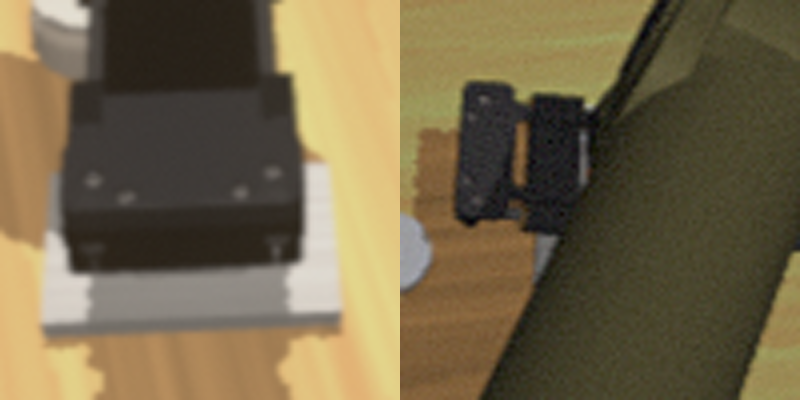

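```bash
python3 -m crank '[[0.5,-0.005,-0.0125,0,0],[0.3,-0.005,-0.0125,0,0],[0.1,-0.005,-0.0125,0,0],[0.1,-0.005,-0.0125,0,0],[0.1,-0.005,-0.0125,0,0]]' 25
python3 -m crank '[[0.1,0,0,0,0],[0.1,0,0,0.02,0],[0.1,0,0,0.05,0],[0.1,0,0,0.08,0],[0.1,0,0,0.1,0]]'
```

```text
time: 12.8
position: [0.4718, -0.256, 0.0405]
tool_rot: [-0.305, -3.127, 0.0]
ft_force: [0.1, 0.0, -3.1]
grip_width: 0.185
grip_force: 25.0
time: 13.42
position: [0.4722, -0.2559, 0.0612]
tool_rot: [0.304, 3.126, 0.0]
ft_force: [-0.1, 0.3, -3.1]
grip_width: 0.181
grip_force: 25.0
```

Both lids are held: the opening is 16 mm and the weight about 3 N. I'll lift and carry them.

```bash
python3 -m crank '[[0.1,0,0,0.1,0],[0.1,0,0,0.25,0],[0.1,0,0,0.4,0],[0.1,0,0,0.52,0],[0.1,0,0,0.56,0]]'
python3 -m crank '[[0.1,0.02,0.12,0,0.003],[0.1,0.04,0.3,0,0.006],[0.1,0.06,0.5,0,0.009],[0.1,0.08,0.75,0,0.012],[0.1,0.1,1,0,0.0144]]'
python3 -m crank '[[0.1,0.02,0.25,0,0],[0.1,0.05,0.5,0,0],[0.1,0.07,0.7,0,0],[0.1,0.09,0.88,0,0],[0.1,0.1,1,0,0]]'
python3 -m crank '[[0.1,0.02,0.15,0,0],[0.1,0.04,0.3,0,0],[0.1,0.06,0.42,0,0],[0.1,0.07,0.5,0,0],[0.1,0.0725,0.535,0,0]]'
python3 -m crank '[[0.1,0,0,0,0],[0.1,0,0,0,0]]'
python3 - <<'E'
from h import *
from scipy.spatial.transform import Rotation as R
a=get_image("side");b=get_image("top");s=get_state();y=R.from_rotvec(s["tool_rot"]).as_matrix()[:,1];print(s["position"],np.degrees(np.arctan2(y[1],y[0])))
cv2.imwrite("pics/side6.png",a[:,:,::-1]);cv2.imwrite("pics/top6.png",b[:,:,::-1])
cv2.imwrite("pics/c6.png",np.hstack([cv2.resize(i[y:y+100,x:x+100,::-1],None,fx=4,fy=4,interpolation=2) for i,x,y in((a,215,110),(b,165,230))]))
E
```

```text
time: 14.05
position: [0.4727, -0.2562, 0.1742]
tool_rot: [0.304, 3.124, -0.0]
ft_force: [0.7, -0.4, -2.4]
grip_width: 0.183
grip_force: 25.0
time: 14.68
position: [0.4914, -0.0544, 0.1718]
tool_rot: [-0.163, -3.137, -0.0]
ft_force: [0.3, 0.1, -2.0]
grip_width: 0.183
grip_force: 25.0
time: 15.3
position: [0.5112, 0.1462, 0.1714]
tool_rot: [-0.159, -3.136, 0.001]
ft_force: [-0.0, -1.0, -2.2]
grip_width: 0.182
grip_force: 25.0
time: 15.92
position: [0.5264, 0.2517, 0.1722]
tool_rot: [-0.162, -3.137, 0.001]
ft_force: [0.3, 0.1, -2.8]
grip_width: 0.18
grip_force: 25.0
time: 16.18
position: [0.5267, 0.2499, 0.1727]
tool_rot: [0.165, 3.137, -0.001]
ft_force: [-0.2, -0.4, -2.9]
grip_width: 0.185
grip_force: 25.0
[0.52667082 0.25012845 0.1727692 ] 83.98064102293611
```

View pics/c6.png

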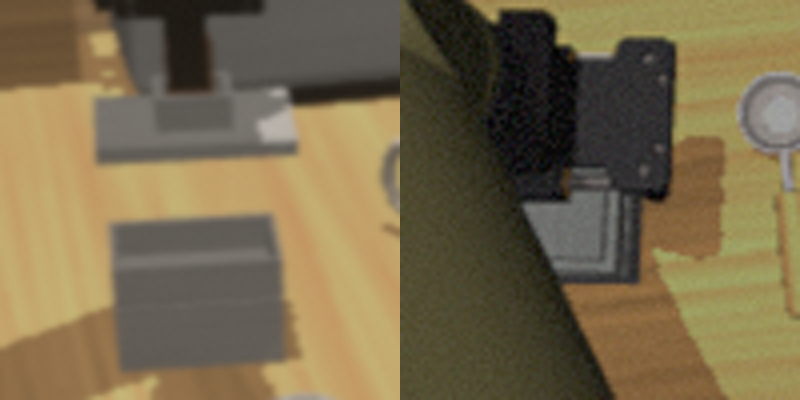

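Run:
```python
from h import *
f=lambda L:np.array(L)/4+[215,110]-.3
a=cast("side",f([[97,163],[297,153]]),.140);b=cast("side",f([[112,267],[285,256]]),.070)
u=np.array([-np.sin(np.radians(-6)),np.cos(np.radians(-6))])
for p,h in((a,35),(b,29)): print(p.round(4),np.linalg.norm(p[1]-p[0]),(p.mean(0)+u*h/1000).round(4))
# top: predict front(-x) edges mid of cover/tray for comparison
```

```text
[[0.4707 0.2195]
 [0.5806 0.2077]] 0.11051421407590532 [0.5293 0.2484]
[[0.4744 0.2274]
 [0.5744 0.2178]] 0.10053518615173768 [0.5274 0.2514]
```

```bash
python3 -m crank '[[0.1,-0.002,0.005,-0.08,0],[0.1,-0.003,0.01,-0.18,0],[0.1,-0.003,0.01,-0.26,0],[0.1,-0.003,0.01,-0.295,0],[0.1,-0.003,0.01,-0.3,0]]'
python3 -m crank '[[0.1,0,0,-0.005,0],[0.1,0,0,-0.01,0],[0.1,0,0,-0.015,0],[0.1,0,0,-0.02,0],[0.1,0,0,-0.02,0]]'
```

```text
time: 16.9
position: [0.5257, 0.2529, 0.112]
tool_rot: [-0.163, -3.137, 0.001]
ft_force: [0.4, -0.1, -1.6]
grip_width: 0.181
grip_force: 25.0
time: 17.52
position: [0.5258, 0.2531, 0.1085]
tool_rot: [-0.163, -3.137, -0.0]
ft_force: [-0.2, -0.3, -2.5]
grip_width: 0.183
grip_force: 25.0
```

The foot is in the mouth without contact, so I'll continue down.

```bash
python3 -m crank '[[0.1,0,0,-0.005,0],[0.1,0,0,-0.01,0],[0.1,0,0,-0.015,0],[0.1,0,0,-0.018,0],[0.1,0,0,-0.018,0]]'
python3 -m crank '[[0.1,0,0,-0.003,0],[0.1,0,0,-0.005,0],[0.1,0,0,-0.005,0]]'
```

```text
time: 18.15
position: [0.5258, 0.2531, 0.1049]
tool_rot: [-0.163, -3.137, 0.0]
ft_force: [-0.1, 0.5, -2.6]
grip_width: 0.18
grip_force: 25.0
time: 18.52
position: [0.5259, 0.2532, 0.1044]
tool_rot: [0.163, 3.137, 0.0]
ft_force: [-1.4, -0.1, 1.0]
grip_width: 0.184
grip_force: 25.0
```

```bash
python3 -m crank '[[0.1,0,0,-0.002,0],[0.25,0,0,-0.002,0],[0.6,0,0,0,0],[0.6,0,0,0,0],[0.6,0,0,0,0]]' 8
python3 -m crank '[[0.6,0,0,0,0],[0.6,0,0,0,0],[0.6,0,0,-0.04,0],[0.6,0,0,-0.08,0],[0.6,0,0,-0.08,0]]'
python3 - <<'E'
from h import *
a=get_image("side");b=get_image("top")
cv2.imwrite("pics/c7.png",np.hstack([cv2.resize(i[y:y+100,x:x+100,::-1],None,fx=4,fy=4,interpolation=2) for i,x,y in((a,215,110),(b,165,230))]))
E
```

```text
time: 19.15
position: [0.5259, 0.2532, 0.1039]
tool_rot: [0.163, 3.137, 0.0]
ft_force: [0.7, -0.8, -0.0]
grip_width: 0.504
grip_force: 0.0
time: 19.77
position: [0.525, 0.2527, 0.0867]
tool_rot: [-0.163, -3.136, 0.002]
ft_force: [-0.2, 0.4, 0.5]
grip_width: 0.601
grip_force: 0.0
```

View pics/c7.png

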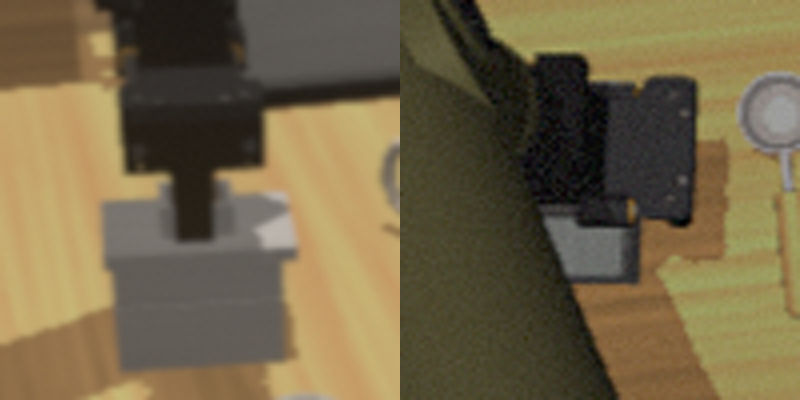

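The lids are seated and the fingers straddle the collar. I'll lower slightly and grip it.

```bash
python3 -m crank '[[0.6,0,0,-0.015,0],[0.6,0,0,-0.015,0],[0.45,0,0,-0.015,0],[0.25,0,0,-0.015,0],[0.25,0,0,-0.015,0]]' 15
python3 -m crank '[[0.25,0,0,0,0],[0.25,0,0,0,0],[0.25,0,0,0.01,0],[0.25,0,0,0.025,0],[0.25,0,0,0.04,0]]' 20
```

```text
time: 20.5
position: [0.5259, 0.2529, 0.0851]
tool_rot: [0.163, 3.137, -0.0]
ft_force: [0.5, -0.5, -0.7]
grip_width: 0.386
grip_force: 15.0
time: 21.12
position: [0.5258, 0.2533, 0.0931]
tool_rot: [-0.163, -3.137, -0.0]
ft_force: [0.2, -0.9, -1.2]
grip_width: 0.379
grip_force: 20.0
```

```bash
python3 -m crank '[[0.25,0,0,0.03,0],[0.25,0,0,0.07,0],[0.25,0,0,0.11,0],[0.25,0,0,0.15,0],[0.25,0,0,0.2,0]]'
python3 -m crank '[[0.25,0,0,0.05,0],[0.25,0,0,0.1,0],[0.25,0,0,0.15,0],[0.25,0,0,0.18,0],[0.25,0,0,0.2,0]]'
python3 -m crank '[[0.25,0,0,0,0],[0.25,0,0,0,0],[0.25,0,0,0,0],[0.25,0,0,0,0]]'
python3 - <<'E'
from h import *
a=get_image("side");b=get_image("top")
cv2.imwrite("pics/c8.png",np.hstack([cv2.resize(i[y:y+100,x:x+100,::-1],None,fx=4,fy=4,interpolation=2) for i,x,y in((a,215,110),(b,165,230))]))
E
```

```text
time: 21.75
position: [0.5258, 0.2531, 0.1336]
tool_rot: [-0.163, -3.137, -0.0]
ft_force: [0.6, -0.5, -1.7]
grip_width: 0.379
grip_force: 20.0
time: 22.38
position: [0.5259, 0.2532, 0.1734]
tool_rot: [0.163, 3.137, 0.0]
ft_force: [0.1, -0.9, -1.5]
grip_width: 0.38
grip_force: 20.0
time: 22.88
position: [0.5258, 0.2531, 0.1727]
tool_rot: [-0.163, -3.137, 0.0]
ft_force: [-0.9, -1.2, -0.7]
grip_width: 0.376
grip_force: 20.0
```

View pics/c8.png

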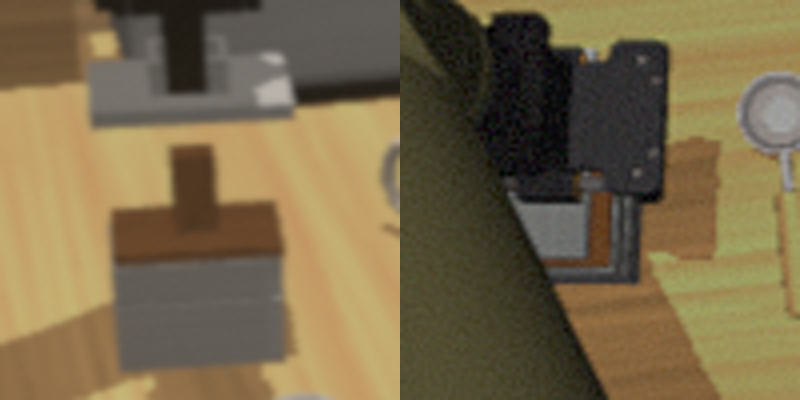

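The cover is held level about 88 mm up and clear of the knob. The inner lid is seated on the square stack.

```bash
python3 -c "from bench import *; print(close_job())"
```

```text
the job is handed in; nothing more can be done
None
```

I finished the task and handed the job in at about 23 s of robot time. The tray is stacked on the tin, the inner lid is seated in it, and the cover is held level about 88 mm above; the hand-in returned no verdict, so this rests on my last pictures and readings.

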